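# Feed the panel to the folder's hidden back gauge and clamp it

### The job

Slide the part-folded panel into the bench folder, under the raised clamp beam, until its rear edge sits square and hard up against the back gauge, which is out of sight under the beam and guard and must be found by feel; do not shove the gauge off its setting. Then press the red clamp lever fully down so that the beam holds the panel, and let go, leaving the other things on the bench where they are.

Things in the scene. Friction and masses are not known exactly. Their poses are not given: they have to be found in the camera images.
- folder: Grey-green bench folder (sheet-metal brake), fixed, 380 mm wide, 200 tall. Origin on the bench top straight below the middle of the clamp beam's front lower edge; x points into the machine, y left, z up. Bed and apron leaf are one flat steel surface 100 mm above the bench, 344 wide, from 75 mm in front of the beam edge to 183 behind; two flush support arms (22 wide, at y +-58) reach 175 in front.
- beam_edge (a point): Middle of the bed right under the clamp beam's front edge, at bed height; axes as the folder's. The raised beam (dark steel fingers, green bar) is 330 mm wide, 55 deep, leaves a 24 mm gap over the bed and reaches 108 mm above the bed. Two fixed handles slope forward and down from the apron at y +-150 mm, to 212 mm in front of the beam edge, lower than 82 mm above the bench.
- panel: Loose bare-metal panel lying flat on the bed, its rear edge just in the mouth under the beam: sheet 160 mm deep, 200 wide, 2 thick, with a lip 30 mm high, 2 thick, folded up along its whole near edge; 0.45 to 0.7 kg. Origin at the centre of the sheet's underside; x points to the rear edge (to be fed in), z up. Starts up to 0.1 rad out of square.
- panel_lip (a point): Middle of the outer (operator's) face of the panel's lip, 15 mm above the sheet's underside: where to push. The panel is lightly oiled and slides with about 1 to 3 N; when its rear edge meets the gauge, pushing on squares it up and then the resistance rises sharply. 8 to 20 N is plenty. Touching the lip, or one corner meeting the gauge, at speed also gives a short jolt of up to 10 N.
- clamp (a joint): The clamp lever, hinged on the folder's right-hand end (-y) about an axis parallel to the folder's y: 0 = raised, standing forward (towards the operator) and 1.0 rad above level, beam up; 1.0 = level, its stop, beam down on the panel. It stays where it is left, and about 3 to 7 N downwards at the red grip moves it; the beam is driven by the lever.
- clamp_pivot (a point): The lever's pivot axis, at the lever's mid-plane: 158 mm above the bench, 47 mm behind the beam's front edge, 222 mm right of the middle.
- clamp_grip (a point): A point on the centre line of the lever's red round grip, 140 mm from the pivot; the grip is 24 mm in diameter and runs from 85 mm to 180 mm (its rounded end) from the pivot. It moves with the lever.
- mallet: Bystander: rubber mallet, 260 mm long, lying on the bench.
- square: Bystander: try square with a wooden stock 100 mm long and a steel blade 150 mm long.
- rivet_tin: Bystander: closed round tin 72 mm in diameter, 85 mm tall.
- bracket: Bystander: steel angle bracket 110 mm long, 50 mm legs.
- panel_rear (a point): Middle of the panel's rear edge, which must meet the back gauge: a straight fence 300 mm wide, parallel to the beam, on the bed behind the beam, hidden by it and the yellow rear guard. Its face (middle: gauge_face) stands 62 to 112 mm behind the beam edge (new each run, not reported). Locked by friction clamps: it stands firm up to about 35 N; shoved much harder it slips.

How it is judged:
On the way, in this order (a step that is already met when the one before it is completed fails the run):
1. with the clamp lever still up, the panel's rear edge is within 2 mm of the back gauge and the panel is square to the folder within 0.02 rad (x of gauge_face in the frame of panel below 0.082 m and angle between the x axis of panel and the x axis of folder, either way round below 0.02 rad and value of joint clamp below 0.4 rad), for 0.2 s.
2. the clamp lever is pressed down to within 0.08 rad of its stop (value of joint clamp above 0.92 rad), for 0.2 s.
At the end, for the whole second after the job is handed in: The panel lies still with its rear edge within 2 mm of the back gauge, square to the folder within 0.02 rad, and the clamp lever is within 0.08 rad of its lower stop (x of gauge_face in the frame of panel below 0.082 m and angle between the x axis of panel and the x axis of folder, either way round below 0.02 rad and value of joint clamp above 0.92 rad and linear speed of panel below 0.01 m/s); the robot touches nothing.
It fails at once if the back gauge is shoved more than 4 mm off its setting (relative to where it stood at the start) (distance of gauge_face from where it was at the start of the episode above 0.004 m).
It fails at once if a bystander (mallet, square, tin, bracket) is moved more than 30 mm (distance of any of mallet, square, rivet_tin, bracket from where it was at the start of the episode above 0.03 m).
It also fails if it takes over 58 s, if anything falls off the work surface, if the arm or the gripper's body presses on something with over 40 N, if the wrist force passes 120 N, or if a joint passes its speed limit or range.

### The arm

A 6-joint arm with a two-finger parallel gripper is mounted at the origin on the work surface. World frame = base frame: x ahead of the robot, y to its left, z up, the work surface at z = 0. Lengths are in m, angles in rad, forces in N, time in s.
With the tool pointing down it reaches from about 0.3 to 0.875 m from the base axis. Payload 6.4 kg.
Tool frame: the origin (TCP) lies midway between the tips of the shut fingers; the grasp point (between the pads) lies 19 mm behind it; z points along the fingers, y is the line along which they close (so a half turn about z gives the same grasp; the last joint's range is limited). The gripper opens to 85 mm and grips with 20 to 120 N. Pads are 22 mm wide; open, the fingers measure 114 mm over their backs; the gripper's body (76 mm by 85 mm) begins 54 mm behind the grasp point. The pads swing forward as they close: fully open they stand 13 mm farther back than shut.
Start: joints at [-1.418, 0.181, 1.607, -0, 1.354, -0.206], TCP at [0.202, -0.538, 0.231] pointing down, gripper open.
Joint ranges: [-2.99, 2.99], [-0.89, 2.07], [0.3, 2.58], [-1.14, 4.28], [0, 2.63], [-3.12, 3.12]. Speed limits (rad/s): [2.57, 2.57, 3.01, 3.14, 3.14, 3.14].

### API

Orientations are given as a unit quaternion [w, x, y, z].
In Python, from bench import ctrl gives the robot as it stands.
- The arm moves only by the tool send_rows, never from a script. Its argument "motion" is a list of rows, each a list of 7 numbers: the turn, a rotation vector about the tool's x, y, z in degrees, then the shift along the tool's x, y, z in mm, then the closure, from -1 (fully open) to 1 (shut). In form: [[rx, ry, rz, tx, ty, tz, grip], ...]. A call has exactly 10 rows; each row shifts and turns the commanded pose from where the row before left it, along the tool's axes as they then stand; what a row does not reach is not made up. A row lasts 1/10 s, in which the tool goes at most 50 mm and 8.59 degrees, less where a joint would pass 70% of its speed; a pose out of reach is approached as far as the arm can. A call is refused whole if a number of a shift passes 50 or a number of a turn 8.59, either way. A call with a gripper value outside its range is refused whole. The fingers move at their own pace and stop on an object; the grip force is fixed at half the most. Time passes only in rows, so rows that do not move let the fingers close, or fill a call up. It gives the time, the measured TCP pose, the force, the opening and the grip force at its end, in the units of the state.
- ctrl.get_obs(): the state, without advancing time (a new reading comes with each control period).
- ctrl.camera(name): name is "scene" or "top" or "wrist"; returns a dict with "color" (420x560x3 uint8, red, green, blue), "z_map" (420x560 float32, m along the optical axis (not along the pixel's ray), 0 where there is no reading), "mtx" (3x3 intrinsics, pixels), "k1" (the pictures are not rectified: a ray, as slopes to the right and down, at radius r is drawn at 1 + k1 r^2 times it, then the intrinsics apply), "extrinsics" (4x4, takes a point from camera to world coordinates); the wrist camera has in their place "hand_eye" (4x4, takes a point from camera to tool coordinates, whose origin is the TCP and whose axes are the flange's). Camera axes: x right, y down, z forward; pixel columns grow to the right and rows downward; lengths in m; the calibration is good to about 2 mm. A picture is of the moment at which its call begins: read the wrist's pose just before it.
- ctrl.hand_in(): hands the job in; it is judged then, once.
The state is a dict: "time_s": time; "q": joint angles; "dq": joint speeds; "joint_efforts": joint torques, N m; "eef_pos": TCP position; "eef_rot": TCP orientation; "wrist_force": force on the tool from outside, world axes, zero at the start; "torque": the same for the moment, N m; "opening": opening from 0.0 (shut) to 1.0 (fully open); "grasp_force": force on a finger pad.
Only numpy, scipy, OpenCV 4.12 (cv2) and the standard library are available. Lean on these libraries where they do the work, as an engineer would, in place of code of your own. Each camera call takes 0.05 s, during which the arm holds its last target. There are 200 camera calls.

## Working session

There is one attempt and no reset: what is moved stays moved. The work goes in short steps, Python scripts to look and compute and a tool call to move; the robot and the scene stay as the last step left them, time stands still between calls to the robot, and variables do not carry over. Pictures are saved under pics/ and viewed, at most 10 in all, crops included, and the job is handed in when it is done.

Besides the shell and the picture viewer there is one more tool, called after ">>>" by a JSON object that holds its "fn" and its "kwargs". send_rows: Moves the arm, as the interface text tells. Its arguments: {"type":"object","properties":{"motion":{"type":"array","items":{"type":"array","items":{"type":"number"}}}},"required":["motion"]}

```bash
mkdir -p pics; ls
cat > h.py <<'E'
import numpy as np, cv2
from bench import ctrl
from scipy.spatial.transform import Rotation as R
def tool():
    o=ctrl.get_obs(); w,x,y,z=o["eef_rot"]; T=np.eye(4); T[:3,:3]=R.from_quat([x,y,z,w]).as_matrix(); T[:3,3]=o["eef_pos"]; return T,o
def cam(n):
    T,_=tool(); c=ctrl.camera(n); c["E"]=np.array(c["extrinsics"]) if n!="wrist" else T@np.array(c["hand_eye"]); return c
def rays(c,uv):
    d=np.array([c["k1"],0,0,0,0],float)
    return cv2.undistortPoints(np.array(uv,float).reshape(-1,1,2),np.array(c["mtx"]),d)[:,0]
def onplane(c,uv,z):
    s=rays(c,uv); D=np.c_[s,np.ones(len(s))]@c["E"][:3,:3].T; o=c["E"][:3,3]; return o+D*((z-o[2])/D[:,2])[:,None]
def cloud(c):
    h,w=c["z_map"].shape; v,u=np.mgrid[:h,:w]; s=rays(c,np.c_[u.ravel(),v.ravel()]); z=c["z_map"].ravel()
    P=np.c_[s*z[:,None],z]@c["E"][:3,:3].T+c["E"][:3,3]; P[z==0]=np.nan; return P.reshape(h,w,3)
E
python3 - <<'E'
from h import *
T,o=tool(); print(o); 
for n in("top","scene"):
    c=cam(n); cv2.imwrite(f"pics/{n}0.png",c["color"][:,:,::-1]); print(n,c["E"].round(3).tolist(),c["k1"]); np.savez(n+"0.npz",**{k:np.array(v) for k,v in c.items()})
print(T.round(3))
E
```

```text
pics
{'time_s': 0.0, 'q': array([-1.41829566e+00,  1.81523889e-01,  1.60799652e+00,  3.54586092e-05,
        1.35377654e+00, -2.06321071e-01]), 'dq': array([ 0.00092909, -0.00056689,  0.00076141,  0.00191942, -0.00054708,
        0.00079779]), 'joint_efforts': array([-1.21645164e-03, -4.44870079e+01, -3.51343346e+01, -2.99280682e-04,
        9.00823390e-03, -4.67820598e-05]), 'eef_pos': array([ 0.20185592, -0.53783202,  0.23039933]), 'eef_rot': array([-8.51375487e-04,  9.83949320e-01,  1.78446094e-01,  4.02326649e-05]), 'wrist_force': array([-0.3611594 ,  0.51335752,  0.70912263]), 'torque': array([ 0.00535208,  0.02363373, -0.00943643]), 'grasp_force': 0.0, 'opening': 0.9972535811022233}
top [[0.027, -0.987, 0.16, 0.441], [-1.0, -0.028, -0.002, 0.005], [0.007, -0.16, -0.987, 1.196], [0.0, 0.0, 0.0, 1.0]] -0.0925029442836204
scene [[-0.642, 0.528, -0.556, 1.255], [0.767, 0.456, -0.452, 0.496], [0.015, -0.716, -0.698, 0.978], [0.0, 0.0, 0.0, 1.0]] -0.08810047399679
[[ 0.936  0.351 -0.     0.202]
 [ 0.351 -0.936  0.002 -0.538]
 [ 0.    -0.002 -1.     0.23 ]
 [ 0.     0.     0.     1.   ]]
```

View pics/top0.png

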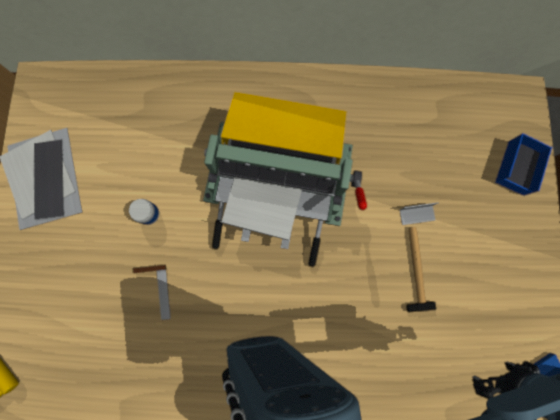

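View pics/scene0.png

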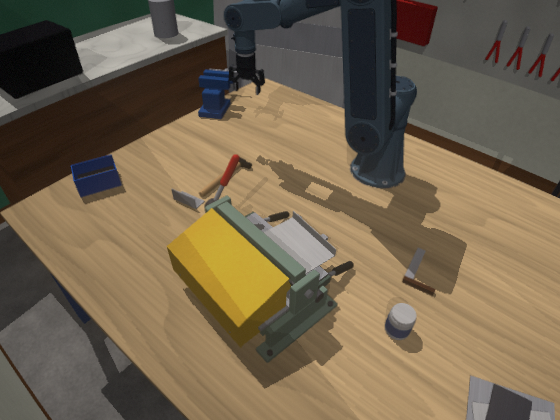

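The top view shows the folder around (280,170), turned a few degrees clockwise. The panel is at (260,210) with its lip from about (222,225) to (293,238), and the red lever is at (361,197). The mallet at (417,260), the square at (160,290) and the tin at (143,212) are all clear of the push line. Next I'll measure using depth.

Run:
```python
from h import *
c=dict(np.load("top0.npz")); P=cloud(c); rgb=c["color"]; hsv=cv2.cvtColor(rgb,cv2.COLOR_RGB2HSV)
sub=np.zeros(P.shape[:2],bool); sub[85:275,190:380]=1
def rect(m,name):
    p=P[m]; r=cv2.minAreaRect((p[:,:2]*1000).astype(np.float32)); b=cv2.boxPoints(r)
    print(name,m.sum(),"z",np.percentile(p[:,2],[5,50,95]).round(3),"c",np.round(r[0],1),"size",np.round(r[1],1),"ang",round(r[2],2),b.round(0).tolist())
H,S,V=hsv[...,0],hsv[...,1],hsv[...,2]; z=P[...,2]
op=lambda m:cv2.morphologyEx(m.astype(np.uint8),cv2.MORPH_OPEN,np.ones((2,2)))>0
def big(m):
    n,l,s,_=cv2.connectedComponentsWithStats(m.astype(np.uint8)); return l==1+np.argmax(s[1:,4])
rect(big(op(sub&(H>20)&(H<30)&(S>200)&(z>.12))),"yellow")
rect(big(op(sub&((H<8)|(H>172))&(S>150)&(z>.12))),"red")
g=sub&(H>40)&(H<90)&(S>25)
rect(big(op(g&(z>.19)&(z<.225))),"greenbar")
rect(big(op(sub&(z>.094)&(z<.112))),"bed+panel")
m=sub&(z>.094)&(z<.108)&(V>150)&(S<60); rect(big(op(m)),"panel sheet")
m=sub&(z>.119)&(z<.142)&(S<70)&(P[...,0]<.44+.1); print("lip",m.sum()); 
if m.sum()>5: rect(big(m),"lip")
m=sub&(z>.03)&(z<.09)&(V<60); n,l,s,_=cv2.connectedComponentsWithStats(m.astype(np.uint8))
for i in range(1,n):
    if s[i,4]>25: rect(l==i,"dark")
cv2.imwrite("pics/crop.png",cv2.resize(rgb[85:275,190:380,::-1],None,fx=3.1,fy=3.1,interpolation=cv2.INTER_CUBIC))
```

```text
yellow 5598 z [nan nan nan] c [nan nan] size [0. 0.] ang 0.0 [[nan, nan], [nan, nan], [nan, nan], [nan, nan]]
red 171 z [0.002 0.282 0.304] c [ 646.8 -237.8] size [ 55.3 127.3] ang 35.57 [[587.0, -202.0], [661.0, -306.0], [706.0, -274.0], [632.0, -170.0]]
greenbar 1843 z [nan nan nan] c [733.1  -5. ] size [343.4  53.4] ang 84.65 [[690.0, -173.0], [744.0, -178.0], [776.0, 163.0], [722.0, 168.0]]
bed+panel 4863 z [nan nan nan] c [624.8   9.9] size [412.3 168.2] ang 80.04 [[506.0, -179.0], [672.0, -208.0], [743.0, 198.0], [578.0, 227.0]]
panel sheet 2492 z [nan nan nan] c [616.5  43.6] size [198.  115.7] ang 72.57 [[532.0, -34.0], [642.0, -68.0], [701.0, 121.0], [591.0, 155.0]]
lip 13
lip 13 z [0.122 0.13  0.133] c [536.3 -15.3] size [34.5  1.6] ang 77.59 [[532.0, -32.0], [533.0, -32.0], [541.0, 1.0], [539.0, 2.0]]
dark 174 z [0.031 0.044 0.056] c [549.1 181.3] size [21.2 86.2] ang 80.17 [[505.0, 178.0], [590.0, 164.0], [593.0, 184.0], [508.0, 199.0]]
dark 168 z [0.032 0.044 0.057] c [ 505.5 -113.4] size [19.8 82.6] ang 81.3 [[463.0, -117.0], [545.0, -129.0], [548.0, -110.0], [466.0, -97.0]]
```

View pics/crop.png

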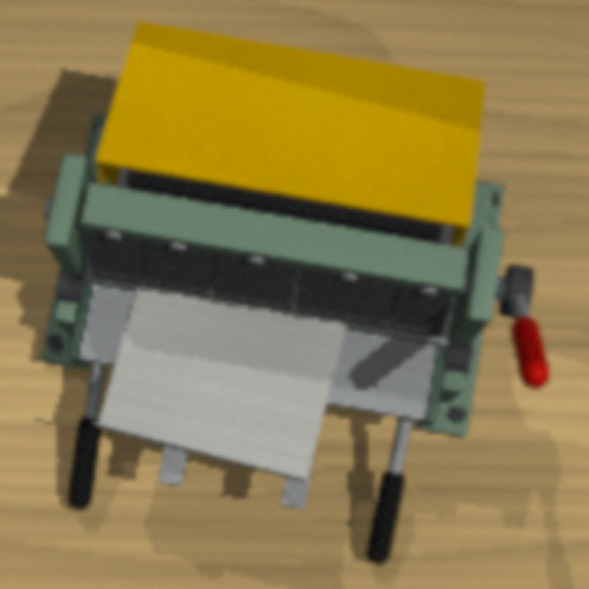

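The crop shows the lip's top corners at about (100,425) and (308,478), the bed's front edge from (80,360) to (428,418), and the red grip from (525,320) to (537,380). I'll cast these into the folder frame taken from the handles.

Run:
```python
from h import *
c=dict(np.load("top0.npz")); P=cloud(c)
cr=lambda *a:[(190+u/3.1-.34,85+v/3.1-.34) for u,v in a]
yaw=np.arctan2(-43.6,294.8); Rz=R.from_euler("z",yaw).as_matrix()[:2,:2]
O=np.array([485.5,40.8])/1000+Rz@[.212,0]; print("yaw",np.degrees(yaw),"O",O)
F=lambda p:((p[:,:2]-O)@Rz*1000).round(1).tolist()
lip=onplane(c,cr((100,425),(308,478)),.130); print("lip w",lip.round(3).tolist(),"F",F(lip), "ang", np.degrees(np.arctan2(*(lip[1]-lip[0])[:2]*[1,-1])))
bed=onplane(c,cr((80,360),(428,418)),.1); print("bed F",F(bed),bed.round(3).tolist())
fin=onplane(c,cr((88,285),(445,340)),.124); print("finger low edge F",F(fin))
arms=onplane(c,cr((172,484),(294,506)),.1); print("arms F",F(arms))
bar=onplane(c,cr((83,222),(466,288)),.208); print("bar front F",F(bar))
hsv=cv2.cvtColor(c["color"],cv2.COLOR_RGB2HSV); m=((hsv[...,0]<8)|(hsv[...,0]>172))&(hsv[...,1]>150)&(P[...,2]>.2); m[:, :340]=0;m[:,380:]=0
p=P[m]; print("red",len(p),F(p.mean(0,keepdims=True)),p.mean(0)); i=p[:,2].argsort(); print(F(p[i[:8]].mean(0,keepdims=True)),p[i[:8]].mean(0),F(p[i[-8:]].mean(0,keepdims=True)),p[i[-8:]].mean(0))
```

```text
yaw -8.412881050406558 O [0.69521877 0.00978325]
lip w [[0.575, 0.155, 0.13], [0.533, -0.035, 0.13]] F [[-139.9, 125.7], [-154.4, -67.9]] ang -12.700706924742104
bed F [[-79.7, 161.0], [-77.1, -169.6]] [[0.64, 0.181, 0.1], [0.594, -0.147, 0.1]]
finger low edge F [[-12.7, 163.3], [-6.3, -171.3]]
arms F [[-179.0, 54.1], [-179.4, -60.3]]
bar front F [[22.9, 162.8], [22.8, -172.3]]
red 171 [[-38.8, -220.8]] [ 0.62451772 -0.20294025  0.27900607]
[[-3.3, -219.9]] [ 0.65973606 -0.2072863   0.23405112] [[-57.4, -221.3]] [ 0.60609271 -0.20074934  0.30562615]
```

>>> {"fn": "send_rows", "kwargs": {"motion": [[0,0,7.2,0,0,0,1],[0,0,7.2,0,0,0,1],[0,0,7.2,0,0,0,1],[0,0,7.2,0,0,0,1],[0,0,0,15,-45,0,1],[0,0,0,15,-45,0,1],[0,0,0,15,-45,0,1],[0,0,0,15,-45,0,1],[0,0,0,15,-45,0,1],[0,0,0,15,-45,0,1]]}}

```text
time_s: 1.1
eef_pos: [0.33, -0.2822, 0.231]
eef_rot: [-0.0, 0.997, -0.072, -0.0]
wrist_force: [0.6, -0.4, 0.6]
opening: 0.001
grasp_force: 0.0
```

>>> {"fn": "send_rows", "kwargs": {"motion": [[0,0,0,15,-46,0,1],[0,0,0,15,-46,0,1],[0,0,0,15,-46,0,1],[0,0,0,15,-46,0,1],[0,0,0,15,-46,0,1],[0,0,0,15,-46,0,1],[0,0,0,15,-46,0,1],[0,0,0,15,-46,0,1],[0,0,0,0,0,0,1],[0,0,0,0,0,0,1]]}}

```text
time_s: 2.1
eef_pos: [0.5008, 0.064, 0.2306]
eef_rot: [0.0, 0.998, -0.07, -0.001]
wrist_force: [-0.8, -0.8, -0.8]
opening: 0.001
grasp_force: 0.0
```

Run:
```python
from h import *
c=cam("wrist"); cv2.imwrite("pics/w1.png",c["color"][:,:,::-1]); np.savez("w1.npz",**{k:np.array(v) for k,v in c.items()})
T,o=tool(); print(o["eef_pos"],o["wrist_force"])
P=cloud(c); z=P[...,2]
m=(z>.126)&(z<.136)&(P[...,0]<.62)&(P[...,1]>-.1)&(P[...,1]<.2); p=P[m]; print("lip pts",len(p)); 
if len(p)>20: 
    r=cv2.minAreaRect((p[:,:2]*1000).astype(np.float32)); print(r,cv2.boxPoints(r).round(0).tolist())
```

```text
[0.50067504 0.0629517  0.23071333] [ 0.09506872 -0.5665634   0.13393153]
lip pts 752
((554.00537109375, 63.833866119384766), (200.54708862304688, 2.746875762939453), 76.77214813232422) [[530.0, -33.0], [532.0, -34.0], [578.0, 161.0], [576.0, 162.0]]
```

View pics/w1.png

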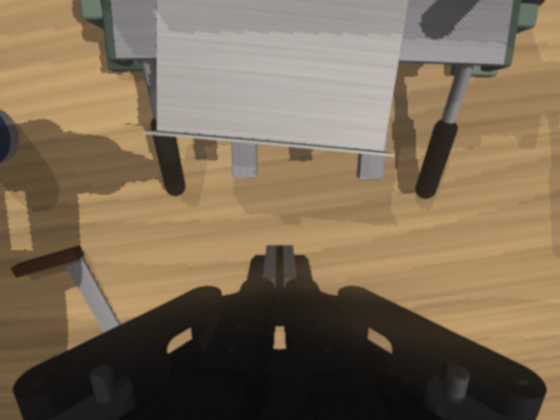

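The wrist view shows the lip running from (145,132) to (393,154) with the shut fingers below its middle at (280,250). The measured lip is 200 mm long at z≈0.13, so it fits. I'll lower and close in, aiming about 12 mm right of the lip's middle so the push helps square the panel.

>>> {"fn": "send_rows", "kwargs": {"motion": [[0,0,0,0,4,30,1],[0,0,0,0,0,40,1],[0,0,0,0,0,30,1],[0,0,0,0,0,19,1],[0,0,0,15,0,0,1],[0,0,0,10,0,0,1],[0,0,0,3,0,0,1],[0,0,0,3,0,0,1],[0,0,0,3,0,0,1],[0,0,0,0,0,0,1]]}}

```text
time_s: 3.15
eef_pos: [0.5346, 0.0539, 0.1127]
eef_rot: [0.0, 0.997, -0.072, 0.0]
wrist_force: [0.0, -0.1, 0.3]
opening: -0.002
grasp_force: 0.0
```

>>> {"fn": "send_rows", "kwargs": {"motion": [[0,0,0,3,0,0,1],[0,0,0,3,0,0,1],[0,0,0,3,0,0,1],[0,0,0,3,0,0,1],[0,0,0,3,0,0,1],[0,0,0,3,0,0,1],[0,0,0,3,0,0,1],[0,0,0,3,0,0,1],[0,0,0,3,0,0,1],[0,0,0,3,0,0,1]]}}

```text
time_s: 4.15
eef_pos: [0.5642, 0.0497, 0.1122]
eef_rot: [-0.0, 0.997, -0.072, -0.0]
wrist_force: [-1.8, 0.5, 0.4]
opening: -0.002
grasp_force: 0.8
```

>>> {"fn": "send_rows", "kwargs": {"motion": [[0,0,0,2,0,0,1],[0,0,0,2,0,0,1],[0,0,0,2,0,0,1],[0,0,0,2,0,0,1],[0,0,0,1.5,0,0,1],[0,0,0,1.5,0,0,1],[0,0,0,1.5,0,0,1],[0,0,0,1.5,0,0,1],[0,0,0,1.5,0,0,1],[0,0,0,1.5,0,0,1]]}}

```text
time_s: 5.15
eef_pos: [0.5809, 0.0473, 0.1122]
eef_rot: [-0.0, 0.997, -0.072, -0.0]
wrist_force: [-1.0, -0.5, -1.1]
opening: -0.001
grasp_force: 0.7
```

```bash
cat > lip.py <<'E'
from h import *
c=cam("wrist"); T,o=tool(); P=cloud(c); z=P[...,2]; e=o["eef_pos"]
m=(z>.125)&(z<.136)&(P[...,0]>e[0]-.03)&(P[...,0]<e[0]+.06)&(abs(P[...,1]-e[1])<.13); n,l,s,_=cv2.connectedComponentsWithStats(m.astype(np.uint8),connectivity=8)
for i in range(1,n):
    if s[i,4]>60:
        r=cv2.minAreaRect((P[l==i][:,:2]*1000).astype(np.float32)); print(s[i,4],[np.round(a,2) for a in r])
print(o["time_s"],e.round(4),o["wrist_force"].round(2))
E
python3 lip.py
```

```text
4496 [array([592.35,  58.66]), array([200.87,   8.44]), np.float64(79.31)]
5.2 [0.5812 0.0473 0.1123] [-1.31  1.38  0.07]
```

>>> {"fn": "send_rows", "kwargs": {"motion": [[0,0,0,0.4,0,0,1],[0,0,0,0.4,0,0,1],[0,0,0,0.4,0,0,1],[0,0,0,0.4,0,0,1],[0,0,0,0.4,0,0,1],[0,0,0,0.4,0,0,1],[0,0,0,0.4,0,0,1],[0,0,0,0.4,0,0,1],[0,0,0,0.4,0,0,1],[0,0,0,0.4,0,0,1]]}}

```text
time_s: 6.2
eef_pos: [0.5848, 0.0468, 0.1123]
eef_rot: [-0.0, 0.997, -0.072, 0.0]
wrist_force: [-2.4, -0.5, 0.4]
opening: 0.002
grasp_force: 0.8
```

>>> {"fn": "send_rows", "kwargs": {"motion": [[0,0,0,0.4,0,0,1],[0,0,0,0.4,0,0,1],[0,0,0,0.4,0,0,1],[0,0,0,0.4,0,0,1],[0,0,0,0.4,0,0,1],[0,0,0,0.4,0,0,1],[0,0,0,0.4,0,0,1],[0,0,0,0.4,0,0,1],[0,0,0,0.4,0,0,1],[0,0,0,0.4,0,0,1]]}}

```text
time_s: 7.2
eef_pos: [0.5888, 0.0462, 0.1123]
eef_rot: [0.0, 0.997, -0.072, 0.0]
wrist_force: [-1.7, 0.2, 1.3]
opening: -0.001
grasp_force: 0.9
```

>>> {"fn": "send_rows", "kwargs": {"motion": [[0,0,0,0.4,0,0,1],[0,0,0,0.4,0,0,1],[0,0,0,0.4,0,0,1],[0,0,0,0.4,0,0,1],[0,0,0,0.4,0,0,1],[0,0,0,0.4,0,0,1],[0,0,0,0.4,0,0,1],[0,0,0,0.4,0,0,1],[0,0,0,0.4,0,0,1],[0,0,0,0.4,0,0,1]]}}

```text
time_s: 8.2
eef_pos: [0.5927, 0.0456, 0.1123]
eef_rot: [-0.0, 0.997, -0.072, -0.0]
wrist_force: [-2.1, -0.1, 0.7]
opening: -0.004
grasp_force: 0.9
```

>>> {"fn": "send_rows", "kwargs": {"motion": [[0,0,0,0.4,0,0,1],[0,0,0,0.4,0,0,1],[0,0,0,0.4,0,0,1],[0,0,0,0.4,0,0,1],[0,0,0,0.4,0,0,1],[0,0,0,0.4,0,0,1],[0,0,0,0.4,0,0,1],[0,0,0,0.4,0,0,1],[0,0,0,0.4,0,0,1],[0,0,0,0.4,0,0,1]]}}

```text
time_s: 9.2
eef_pos: [0.5967, 0.045, 0.1123]
eef_rot: [0.0, 0.997, -0.072, 0.0]
wrist_force: [-1.4, 0.7, 0.9]
opening: 0.003
grasp_force: 0.9
```

>>> {"fn": "send_rows", "kwargs": {"motion": [[0,0,0,0.4,0,0,1],[0,0,0,0.4,0,0,1],[0,0,0,0.4,0,0,1],[0,0,0,0.4,0,0,1],[0,0,0,0.4,0,0,1],[0,0,0,0.4,0,0,1],[0,0,0,0.4,0,0,1],[0,0,0,0.4,0,0,1],[0,0,0,0.4,0,0,1],[0,0,0,0.4,0,0,1]]}}

```text
time_s: 10.2
eef_pos: [0.6006, 0.0445, 0.1123]
eef_rot: [-0.0, 0.997, -0.072, -0.0]
wrist_force: [-1.7, -0.2, 2.2]
opening: 0.002
grasp_force: 0.9
```

>>> {"fn": "send_rows", "kwargs": {"motion": [[0,0,0,0.4,0,0,1],[0,0,0,0.4,0,0,1],[0,0,0,0.4,0,0,1],[0,0,0,0.4,0,0,1],[0,0,0,0.4,0,0,1],[0,0,0,0.4,0,0,1],[0,0,0,0.4,0,0,1],[0,0,0,0.4,0,0,1],[0,0,0,0.4,0,0,1],[0,0,0,0.4,0,0,1]]}}

```text
time_s: 11.2
eef_pos: [0.6046, 0.0439, 0.1123]
eef_rot: [-0.0, 0.997, -0.072, -0.0]
wrist_force: [-2.5, 0.5, 1.5]
opening: -0.001
grasp_force: 0.9
```

>>> {"fn": "send_rows", "kwargs": {"motion": [[0,0,0,0.4,0,0,1],[0,0,0,0.4,0,0,1],[0,0,0,0.4,0,0,1],[0,0,0,0.4,0,0,1],[0,0,0,0.4,0,0,1],[0,0,0,0.4,0,0,1],[0,0,0,0.4,0,0,1],[0,0,0,0.4,0,0,1],[0,0,0,0.4,0,0,1],[0,0,0,0.4,0,0,1]]}}

```text
time_s: 12.2
eef_pos: [0.6086, 0.0433, 0.1123]
eef_rot: [0.0, 0.997, -0.072, 0.0]
wrist_force: [-1.7, -0.1, 1.2]
opening: -0.001
grasp_force: 0.9
```

>>> {"fn": "send_rows", "kwargs": {"motion": [[0,0,0,0.4,0,0,1],[0,0,0,0.4,0,0,1],[0,0,0,0.4,0,0,1],[0,0,0,0.4,0,0,1],[0,0,0,0.4,0,0,1],[0,0,0,0.4,0,0,1],[0,0,0,0.4,0,0,1],[0,0,0,0.4,0,0,1],[0,0,0,0.4,0,0,1],[0,0,0,0.4,0,0,1]]}}

```text
time_s: 13.2
eef_pos: [0.6125, 0.0427, 0.1123]
eef_rot: [-0.0, 0.997, -0.072, 0.0]
wrist_force: [-1.8, 0.0, 0.8]
opening: -0.001
grasp_force: 0.9
```

>>> {"fn": "send_rows", "kwargs": {"motion": [[0,0,0,0.4,0,0,1],[0,0,0,0.4,0,0,1],[0,0,0,0.4,0,0,1],[0,0,0,0.4,0,0,1],[0,0,0,0.4,0,0,1],[0,0,0,0.4,0,0,1],[0,0,0,0.4,0,0,1],[0,0,0,0.4,0,0,1],[0,0,0,0.4,0,0,1],[0,0,0,0.4,0,0,1]]}}

```text
time_s: 14.2
eef_pos: [0.6161, 0.0423, 0.1122]
eef_rot: [-0.0, 0.997, -0.072, -0.0]
wrist_force: [-3.3, 0.8, 1.1]
opening: -0.0
grasp_force: 2.0
```

>>> {"fn": "send_rows", "kwargs": {"motion": [[0,0,0,0.2,0,0,1],[0,0,0,0.2,0,0,1],[0,0,0,0.2,0,0,1],[0,0,0,0.2,0,0,1],[0,0,0,0.2,0,0,1],[0,0,0,0,0,0,1],[0,0,0,0,0,0,1],[0,0,0,0,0,0,1],[0,0,0,0,0,0,1],[0,0,0,0,0,0,1]]}}

```text
time_s: 15.2
eef_pos: [0.6168, 0.0425, 0.1121]
eef_rot: [-0.0, 0.997, -0.072, -0.001]
wrist_force: [-4.5, 2.4, 2.5]
opening: 0.004
grasp_force: 2.8
```

```bash
python3 lip.py
```

```text
4466 [array([627.77,  53.94]), array([201.34,   8.44]), np.float64(81.31)]
15.25 [0.6168 0.0425 0.112 ] [-4.81  1.46  1.87]
```

>>> {"fn": "send_rows", "kwargs": {"motion": [[0,0,0,0.3,0,0,1],[0,0,0,0.3,0,0,1],[0,0,0,0.3,0,0,1],[0,0,0,0.3,0,0,1],[0,0,0,0.3,0,0,1],[0,0,0,0,0,0,1],[0,0,0,0,0,0,1],[0,0,0,0,0,0,1],[0,0,0,0,0,0,1],[0,0,0,0,0,0,1]]}}

```text
time_s: 16.25
eef_pos: [0.617, 0.0425, 0.1118]
eef_rot: [-0.0, 0.997, -0.072, -0.002]
wrist_force: [-9.6, 2.6, 4.1]
opening: 0.0
grasp_force: 4.9
```

>>> {"fn": "send_rows", "kwargs": {"motion": [[0,0,0,0.3,0,0,1],[0,0,0,0.3,0,0,1],[0,0,0,0.3,0,0,1],[0,0,0,0.3,0,0,1],[0,0,0,0,0,0,1],[0,0,0,0,0,0,1],[0,0,0,0,0,0,1],[0,0,0,0,0,0,1],[0,0,0,0,0,0,1],[0,0,0,0,0,0,1]]}}

```text
time_s: 17.25
eef_pos: [0.617, 0.0424, 0.1114]
eef_rot: [-0.0, 0.997, -0.072, -0.004]
wrist_force: [-12.6, 2.0, 6.3]
opening: 0.0
grasp_force: 7.0
```

```bash
python3 lip.py
```

```text
4580 [array([628.15,  54.13]), array([200.97,   7.9 ]), np.float64(81.31)]
17.3 [0.617  0.0424 0.1115] [-14.14   2.76   6.59]
```

The panel is hard against the gauge: 14 N with no further travel, and the lip angle is square with the folder. I'll back off, rise and go to the lever.

>>> {"fn": "send_rows", "kwargs": {"motion": [[0,0,0,-4,0,0,1],[0,0,0,-6,0,0,1],[0,0,0,-12,0,0,1],[0,0,0,-15,0,0,1],[0,0,0,-6,0,-20,1],[0,0,0,0,0,-40,1],[0,0,0,0,0,-40,1],[0,0,0,0,0,-40,1],[0,0,0,0,0,-40,1],[0,0,0,0,0,-10,1]]}}

```text
time_s: 18.3
eef_pos: [0.5802, 0.0474, 0.3086]
eef_rot: [0.0, 0.997, -0.072, 0.006]
wrist_force: [0.6, -0.0, -0.4]
opening: 0.001
grasp_force: 0.0
```

Run:
```python
from h import *
c=cam("wrist"); cv2.imwrite("pics/w2.png",c["color"][:,:,::-1]); T,o=tool(); P=cloud(c); z=P[...,2]
m=(z>.125)&(z<.136)&(P[...,0]>.58)&(P[...,0]<.68)&(P[...,1]>-.1)&(P[...,1]<.19)
hsv=cv2.cvtColor(c["color"],cv2.COLOR_RGB2HSV); m&=hsv[...,1]<60
n,l,s,_=cv2.connectedComponentsWithStats(m.astype(np.uint8)); i=1+np.argmax(s[1:,4]); r=cv2.minAreaRect((P[l==i][:,:2]*1000).astype(np.float32)); print(s[i,4],r)
print(o["eef_pos"],o["wrist_force"])
Rz=R.from_euler("z",-8.3,degrees=True).as_matrix()[:2,:2]; O=np.array([.691,.0085]); print("F",(o["eef_pos"][:2]-O)@Rz)
c=cam("top");P=cloud(c); hsv=cv2.cvtColor(c["color"],cv2.COLOR_RGB2HSV); m=((hsv[...,0]<8)|(hsv[...,0]>172))&(hsv[...,1]>150)&(P[...,2]>.2); m[:, :340]=0;m[:,380:]=0
if m.any(): p=P[m]; print("red F",((p[:,:2]-O)@Rz).mean(0),p[:,2].mean(),m.sum())
```

```text
453 ((630.0241088867188, 53.408966064453125), (198.3031463623047, 2.267770767211914), 81.22319793701172)
[0.57994957 0.04740116 0.30787334] [0.21424524 0.82545599 1.71126867]
F [-0.11550289  0.02246288]
red F [-0.035548   -0.21891974] 0.27936149972221264 168
```

View pics/w2.png

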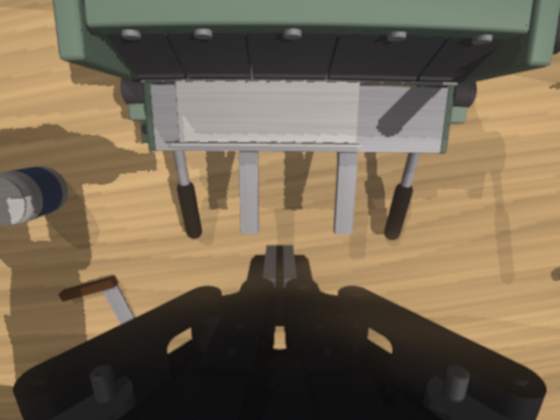

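The panel now lies parallel to the bed edge, with its lip at row ~147, and nothing else has moved. Next is the lever.

>>> {"fn": "send_rows", "kwargs": {"motion": [[0,0,0,40,0,0,1],[0,0,0,40,15,0,1],[0,0,0,35,30,0,1],[0,0,0,9,45,0,1],[0,0,0,0,45,0,1],[0,0,0,0,45,0,1],[0,0,0,0,40,0,1],[0,0,0,0,23,0,1],[0,0,0,0,0,-5,1],[0,0,0,0,0,0,1]]}}

```text
time_s: 19.4
eef_pos: [0.6651, -0.2107, 0.3057]
eef_rot: [-0.001, 0.997, -0.072, -0.001]
wrist_force: [-0.2, -0.2, 0.2]
opening: -0.004
grasp_force: 0.0
```

```bash
cat > f.py <<'E'
from h import *
T,o=tool(); Rz=R.from_euler("z",-8.3,degrees=True).as_matrix()[:2,:2]; O=np.array([.691,.0085]); print("F",(o["eef_pos"][:2]-O)@Rz,o["eef_pos"],o["wrist_force"].round(1), T[:3,:3].round(3).tolist())
E
python3 f.py
python3 - <<'E'
from math import *
for t in [1,.9,.8,.7,.6,.5,.4,.3,.2,.1,0]: print(t, round(47-140*cos(t)+12*sin(t)+11,1), round(158+140*sin(t)+12*cos(t),1))
E
```

```text
F [ 0.0059791  -0.22064427] [ 0.66506511 -0.21069632  0.30572449] [-0.2 -0.2  0.2] [[0.989, -0.145, -0.001], [-0.145, -0.989, 0.001], [-0.002, -0.001, -1.0]]
1 -7.5 282.3
0.9 -19.6 275.1
0.8 -30.9 266.8
0.7 -41.3 257.4
0.6 -50.8 247.0
0.5 -59.1 235.7
0.4 -66.3 223.6
0.3 -72.2 210.8
0.2 -76.8 197.6
0.1 -80.1 183.9
0 -82.0 170.0
```

>>> {"fn": "send_rows", "kwargs": {"motion": [[0,0,0,0,0,13,1],[0,0,0,0,0,10,1],[0,0,0,-7,0,0,1],[0,0,0,-7,0,0,1],[0,0,0,-6,0,3.5,1],[0,0,0,-6,0,3.7,1],[0,0,0,-5.7,0,4,1],[0,0,0,-5.6,0,4.3,1],[0,0,0,-5.2,0,4.6,1],[0,0,0,-5.2,0,4.8,1]]}}

```text
time_s: 20.4
eef_pos: [0.6187, -0.2037, 0.261]
eef_rot: [0.0, 0.997, -0.072, 0.002]
wrist_force: [1.5, -0.0, 5.2]
opening: -0.002
grasp_force: 2.6
```

```bash
python3 f.py
```

```text
F [-0.0409502  -0.22046817] [ 0.61865277 -0.20374753  0.26097579] [ 1.5 -0.   5.2] [[0.99, -0.143, 0.003], [-0.143, -0.99, -0.001], [0.003, 0.001, -1.0]]
```

Contact is made and the lever is moving at about 5 N. I'll carry on along the arc.

>>> {"fn": "send_rows", "kwargs": {"motion": [[0,0,0,-4.7,0,5.2,1],[0,0,0,-4.7,0,5.4,1],[0,0,0,-4.2,0,5.6,1],[0,0,0,-4.1,0,5.7,1],[0,0,0,-3.6,0,6,1],[0,0,0,-3.6,0,6,1],[0,0,0,-3,0,6.4,1],[0,0,0,-2.9,0,6.4,1],[0,0,0,-2.3,0,6.6,1],[0,0,0,-2.3,0,6.6,1]]}}

```text
time_s: 21.4
eef_pos: [0.5827, -0.1988, 0.2002]
eef_rot: [0.0, 0.997, -0.072, 0.0]
wrist_force: [-2.1, 0.2, 5.8]
opening: 0.004
grasp_force: 2.5
```

>>> {"fn": "send_rows", "kwargs": {"motion": [[0,0,0,-1.7,0,6.8,1],[0,0,0,-1.6,0,6.8,1],[0,0,0,-1,0,6,1],[0,0,0,-0.5,0,4,1],[0,0,0,0,0,2,1],[0,0,0,0,0,1,1],[0,0,0,0,0,0,1],[0,0,0,0,0,0,1],[0,0,0,0,0,0,1],[0,0,0,0,0,0,1]]}}

```text
time_s: 22.4
eef_pos: [0.5786, -0.1979, 0.1729]
eef_rot: [0.0, 0.997, -0.072, 0.0]
wrist_force: [-0.6, -0.6, 2.7]
opening: -0.001
grasp_force: 1.0
```

```bash
python3 f.py
```

```text
F [-0.08141865 -0.2204612 ] [ 0.57860921 -0.19789875  0.17287496] [-0.6 -0.6  2.7] [[0.99, -0.143, 0.0], [-0.143, -0.99, -0.0], [0.0, 0.0, -1.0]]
```

Not at the stop yet, since the grip top should be at about 170 mm. I'll press on slowly.

>>> {"fn": "send_rows", "kwargs": {"motion": [[0,0,0,0,0,1,1],[0,0,0,0,0,1,1],[0,0,0,0,0,1,1],[0,0,0,0,0,0.7,1],[0,0,0,0,0,0.7,1],[0,0,0,0,0,0.6,1],[0,0,0,0,0,0,1],[0,0,0,0,0,0,1],[0,0,0,0,0,0,1],[0,0,0,0,0,0,1]]}}

```text
time_s: 23.4
eef_pos: [0.5785, -0.198, 0.1712]
eef_rot: [0.0, 0.997, -0.072, 0.0]
wrist_force: [-10.7, 4.0, 21.2]
opening: -0.003
grasp_force: 10.6
```

The lever is at its stop: 21 N at z = 0.171 m. I'll lift straight off, clear away and check.

>>> {"fn": "send_rows", "kwargs": {"motion": [[0,0,0,0,0,-6,1],[0,0,0,0,0,-15,1],[0,0,0,0,0,-30,1],[0,0,0,0,0,-40,1],[0,0,0,0,0,-40,1],[0,0,0,-30,0,0,1],[0,0,0,-40,0,0,1],[0,0,0,-40,0,0,1],[0,0,0,-40,0,0,1],[0,0,0,0,0,0,1]]}}

```text
time_s: 24.4
eef_pos: [0.4268, -0.1751, 0.2989]
eef_rot: [-0.0, 0.997, -0.072, -0.001]
wrist_force: [-0.1, -0.1, -0.2]
opening: -0.003
grasp_force: 0.0
```

Run:
```python
from h import *
c=cam("top"); P=cloud(c); hsv=cv2.cvtColor(c["color"],cv2.COLOR_RGB2HSV); m=((hsv[...,0]<8)|(hsv[...,0]>172))&(hsv[...,1]>150)&(P[...,2]>.1); m[:, :340]=0;m[:,380:]=0;m[280:]=0
p=P[m]; print(len(p),np.percentile(p[:,2],[5,50,95]) if len(p) else 0)
cv2.imwrite("pics/end.png",c["color"][:,:,::-1])
print(tool()[1]["wrist_force"])
```

```text
273 [0.16534532 0.16992336 0.17370147]
[ 0.3888711   0.77666327 -0.55986365]
```

View pics/end.png

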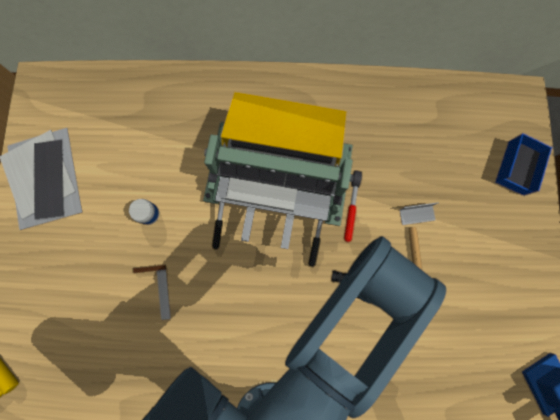

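The top view shows the lever level at (351,222), with the grip top at 170 mm. The panel is square under the beam, and the tin, the square and the visible mallet head are where they were, so I'll hand in.

```bash
python3 -c "
from bench import ctrl; print(ctrl.hand_in())"
```

```text
the job is handed in; nothing more can be done
None
```

The job is handed in at about 24 s: the panel is square and hard against the back gauge (about 14 N), the clamp lever is down at its stop and released, and no bystander was touched; the judge's result wasn't shown.

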